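# Wedge a rocking chest on a market stall

## Robot

A 7-joint arm with a two-finger parallel gripper is mounted at the origin on the work surface. World frame = base frame: x ahead of the robot, y to its left, z up, the work surface at z = 0. Lengths are in m, angles in degrees, forces in N, time in s.
With the tool pointing down it reaches from about 0.425 to 0.875 m from the base axis. Payload 4.7 kg.
Tool frame: the origin (TCP) lies at the very end of the fingers, on their centre line; the grasp point (between the pads) lies 19 mm behind it; z points along the fingers, y is the direction in which the jaws open and shut (so a half turn about z gives the same grasp; the last joint's range is limited). The gripper opens to 87 mm and grips with 3 to 60 N. Pads are 19 mm wide; open, the fingers measure 117 mm over their backs; the gripper's body (75 mm by 190 mm) begins 51 mm behind the grasp point.
Start: joints at [-66.973, 18.392, -4.016, 83.108, 1.295, 78.541, -3.26], TCP at [0.246, 0.602, 0.223] pointing down, gripper open.
Joint ranges: [-163.93, 163.93], [-17.29, 119.83], [-79.2, 71.16], [3.27, 140.29], [-89.18, 269.18], [5.43, 117.66], [-154.24, 154.24]. Speed limits (degrees/s): [147.25, 147.25, 180, 180, 180, 180, 180].

## Interface

Orientations are given as [roll, pitch, yaw] about the fixed x, y, z axes, in that order (R = Rz(yaw) Ry(pitch) Rx(roll)).
In Python, from cell import env gives the robot as it stands.
- The arm moves only by the tool servo_tool, never from a script. Its argument "increments" is a list that holds one entry, the list of rows, each a list of 7 numbers: the shift along the tool's x, y, z in m, then the turn, a rotation vector about the tool's x, y, z in degrees, then the opening, from -1 (shut) to 1 (fully open). In form: [[[dx, dy, dz, rx, ry, rz, fingers], ...]]. A call has 1 to 20 rows; each row is the pose to reach, as a shift and turn from the pose commanded when the call began, along the tool's axes at that moment; what a row does not reach only later rows make up. A row lasts 1/10 s, in which the tool goes at most 50 mm and 8.59 degrees, less where a joint would pass 70% of its speed; a pose out of reach is approached as far as the arm can. A call with a gripper value outside its range is refused whole. The fingers move at their own pace and stop on an object; "squeeze" is the grip in N (left out, the last holds). Time passes only in rows, so rows that repeat a pose let the fingers close. It gives the time, the measured TCP pose, the force and the opening at its end, in the units of the state.
- env.get_obs(): the state, without advancing time (a new reading comes with each control period).
- env.read_camera(name): name is "scene" or "top"; returns a dict with "frame" (384x512x3 uint8, blue, green, red), "intrinsics" (3x3 intrinsics, pixels), "rvec" (rotation vector, rad) and "tvec" (3), from world to camera coordinates, as OpenCV has them. Camera axes: x right, y down, z forward; pixel columns grow to the right and rows downward; lengths in m; the calibration is good to about 2 mm. A picture is of the moment at which its call begins. There is no depth.
- env.sign_off(): hands the job in, once; it reports no verdict.
The state is a dict: "time_s": time; "qpos": joint angles; "joint_velocities": joint speeds; "effort": joint torques, N m; "tool_pos": TCP position; "tool_rot": TCP orientation; "force": force on the tool from outside, world axes, zero at the start; "wrist_torque": the same for the moment, N m; "grip_width": finger opening in m.
Only numpy, scipy, OpenCV 4.12 (cv2) and the standard library are available. Lean on these libraries where they do the work, as an engineer would, in place of code of your own. Each camera call takes 0.05 s, during which the arm holds its last target.

## Task

The small wooden chest on the stall rocks because the foot at its near left corner, the one closest to the two loose pieces of wood, is too short. Without picking anything up, push the tapered wedge (not the level offcut) thin edge first along the table and under that foot until it fills the gap and the chest no longer rocks, without jacking the chest out of level. Then press down firmly with the fingertips on the chest's top above that foot to prove that it stands steady, and move clear; leave the other goods and the chest where they stand.

Things in the scene. Friction and masses are not known exactly. Their poses are not given: they have to be found in the camera images.
- chest: Wooden chest, 190 x 200 mm, on four round feet 24 mm across, 35 mm long but for the short one; flat top 120 mm above the table; 2.2 kg. Origin: on the table under the short foot's centre; z up. From it the body spans x -20 to 170, y -180 to 20 mm; other feet at (150, 0), (0, -160), (150, -160). Pressed with 3 to 5 N above the short foot it rocks 4 to 7 degrees, and back when let go.
- short_foot (a point): Centre of the flat underside of the short foot (24 mm across), 7 to 13 mm above the table at the start: the gap differs from run to run. The chest rests level on the other three feet.
- corner_top (a point): Point on the chest's flat top straight above the short foot, 120 mm above the table; 20 mm from each of the two edges of the top; nothing stands here.
- wedge: Light wooden wedge, 120 mm long (x), 70 wide (y), 0.12 kg. Origin: centre of its underside. Thin edge at x = +60 mm, 3 mm thick; upright heel face at x = -60 mm, 33 mm high; flat slope between. Lies flat, thin edge roughly towards the short foot, about 0.1 m off. Slides with about 1 N; the push rises when the slope meets the foot; beyond 10 to 15 N it jacks up or shoves the chest.
- offcut: Level wooden offcut, 120 x 70 x 22 mm, same wood as the wedge, lying beside it on its left or right; too thick for the gap; leave it. Origin: centre of its underside.
- pot: Green pot, 92 mm across and 75 mm high, standing on the far part of the chest's top. Origin: centre of its underside. Leave it standing.
- mug: White mug, 80 mm across and 80 mm high, on the table to the right of the wooden pieces. Origin: centre of its underside. Leave it.
- canister: Blue can, 84 mm across and 130 mm high, on the table to the left of the chest. Origin: centre of its underside. Leave it.
- candlestick: Brass candlestick, foot 84 mm across, 130 mm high, on the left. Origin: centre of its underside. Leave it.
- bowl: White bowl, 130 mm across and 50 mm high, on the right. Origin: centre of its underside. Leave it.
- weight: Dark steel scale weight, 60 mm across and 75 mm high, on the left near the robot. Origin: centre of its underside. Leave it.
Things that resemble listed ones, but are neither listed nor needed, are in the scene too. Of the things shaped like the pot, the green one is meant. What is shaped like the wedge but purple is not meant.

How it is judged (in metres and radians):
On the way, in this order (a step that is already met when the one before it is completed fails the run):
1. the short foot stands over the wedge's slope (x of short_foot in the frame of wedge between -0.055 and 0.062 m and y of short_foot in the frame of wedge between -0.034 and 0.034 m), for 0.2 s.
2. the fingers press on the chest's top within 60 mm of the point above the short foot with more than 5 N, the wedge takes the load and the chest does not give (tilt under 0.02 rad) (all of step 1 and contact force between the fingers and chest above 5 N and horizontal distance between the grasp point and corner_top below 0.06 m and height (world z) of the grasp point above 0.1 m and contact force between wedge and chest above 1 N and angle between chest's own z axis and vertical below 0.02 rad), for 0.2 s.
At the end, for the whole second after the job is handed in: The wedge lies flat on the table under the short foot and touches it; the chest is level within 0.02 rad and, pressed with more than 5 N above that foot, did not give; the pot still stands on it and all is at rest (all of step 1 and angle between chest's own z axis and vertical below 0.02 rad and contact force between wedge and chest above 0.1 N and height (world z) of wedge below 0.006 m and linear speed of each of wedge, chest below 0.01 m/s and angle between pot's own z axis and vertical below 0.1 rad).
It fails at once if the wedge is lifted off the table or tipped (height (world z) of wedge above 0.012 m or angle between wedge's own z axis and vertical above 0.25 rad).
It fails at once if the chest is lifted, tipped over or shoved more than 30 mm (angle between chest's own z axis and vertical above 0.2 rad or distance of chest from where it was at the start of the episode above 0.03 m).
It fails at once if the chest is pressed with more than 60 N (contact force between the fingers and chest above 60 N).
It fails at once if the offcut is picked up or moved more than 30 mm (distance of offcut from where it was at the start of the episode above 0.03 m).
It fails at once if other goods are knocked over or moved more than 30 mm (distance of any of pot, mug, canister, candlestick, bowl, weight from where it was at the start of the episode above 0.03 m or angle between any of pot, mug, canister, candlestick, bowl, weight's own z axis and vertical above 0.35 rad).
It also fails if it takes over 69 s, if anything falls off the work surface, if the arm or the gripper's body presses on something with over 40 N, if the wrist force passes 120 N, or if a joint passes its speed limit or range.

## Working session

There is one attempt and no reset: what is moved stays moved. The work goes in short steps, Python scripts to look and compute and a tool call to move; the robot and the scene stay as the last step left them, time stands still between calls to the robot, and variables do not carry over. Pictures are saved under pics/ and viewed, and the job is handed in when it is done.

Besides the shell and the picture viewer there is one more tool, called as a command line: name --argument value ..., lists and objects as JSON in quotes. servo_tool: Moves the arm, as the interface text tells. Its arguments: {"type":"object","properties":{"increments":{"type":"array","items":{"type":"array","items":{"type":"array","items":{"type":"number"}}}},"squeeze":{"type":"number"}},"required":["increments"]}

```bash
mkdir -p pics; cat > h.py <<'E'
import numpy as np, cv2
from cell import env
def grab(n,fn=None):
    c=env.read_camera(n)
    if fn: cv2.imwrite('pics/'+fn,c['frame'])
    return c
def P(c):
    R,_=cv2.Rodrigues(np.array(c['rvec'],float)); return np.array(c['intrinsics'],float),R,np.array(c['tvec'],float).ravel()
def ray(c,u,v,z):
    K,R,t=P(c); d=R.T@np.linalg.inv(K)@np.array([u,v,1.]); o=-R.T@t
    return o+d*(z-o[2])/d[2]
def proj(c,p):
    K,R,t=P(c); q=K@(R@np.array(p,float)+t); return q[:2]/q[2]
E
python3 - <<'E'
from h import *
for n in('scene','top'):
    c=grab(n,n+'0.png'); K,R,t=P(c); print(n,-R.T@t,K[0,0])
print(env.get_obs())
E
```

```text
scene [1.1761808  0.18337979 1.09399766] 353.42684567052123
top [ 0.40659995 -0.01961438  1.20380086] 373.63638815441885
{'time_s': 0.1, 'qpos': array([-66.97425531,  18.43432484,  -4.01472044,  83.16421503,
         1.29649597,  78.53978528,  -3.26226038]), 'joint_velocities': array([-0.0332648 , -0.1458145 ,  0.00438568, -0.10664624, -0.0580462 ,
       -0.16265426, -0.01850026]), 'effort': array([-3.83565521e-04, -4.92575455e+01, -4.05883575e-01, -3.13398099e+01,
       -6.40538055e-02,  3.94939701e-02,  6.73816203e-05]), 'tool_pos': array([0.24567298, 0.60129082, 0.22160869]), 'tool_rot': array([-1.79906979e+02,  6.93736562e-03,  1.57781042e+02]), 'force': array([-1.16478753, -0.66075625,  0.0889722 ]), 'wrist_torque': array([-0.00733316, -0.01688035,  0.00374168]), 'grip_width': 0.08684330208216218}
```

View pics/scene0.png

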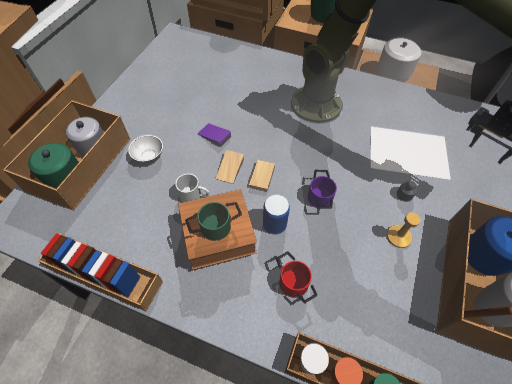

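View pics/top0.png

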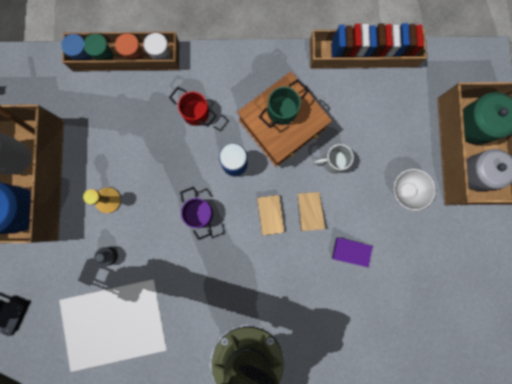

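```bash
python3 - <<'E'
import cv2
a=cv2.imread('pics/top0.png')[60:250,220:370]; cv2.imwrite('pics/t0z.png',cv2.resize(a,None,fx=4,fy=3.1*4/3.1*0.78,interpolation=cv2.INTER_CUBIC) if 0 else cv2.resize(a,(600,760))[:600] if 0 else cv2.resize(a,(470,596),interpolation=cv2.INTER_CUBIC))
a=cv2.imread('pics/scene0.png')[110:280,150:330]; cv2.imwrite('pics/s0z.png',cv2.resize(a,(630,595),interpolation=cv2.INTER_CUBIC))
E
```

```text
(no output)
```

View pics/t0z.png

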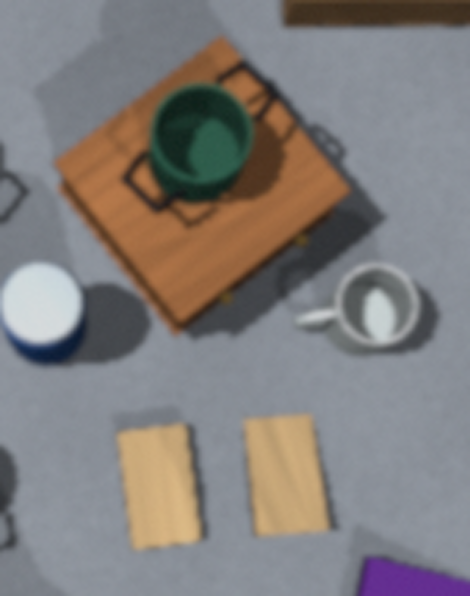

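View pics/s0z.png

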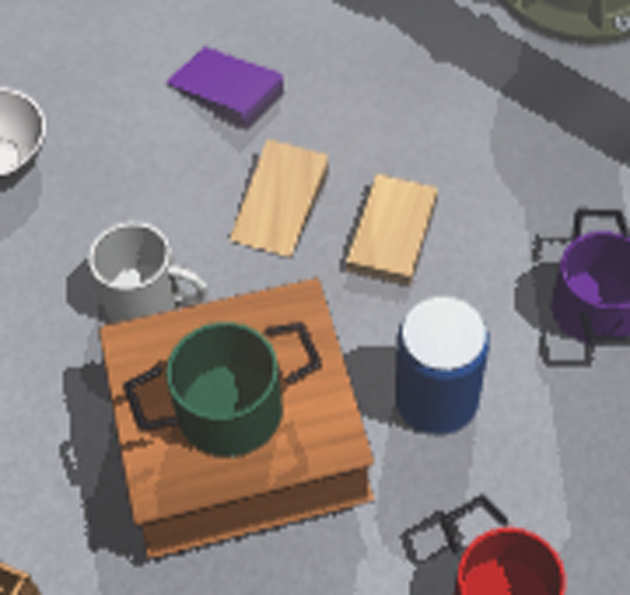

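```bash
cat > m.py <<'E'
from h import *
import sys
def quad(mask):
    cs,_=cv2.findContours(mask,cv2.RETR_EXTERNAL,cv2.CHAIN_APPROX_NONE)
    k=cv2.convexHull(max(cs,key=cv2.contourArea))
    for e in np.linspace(1,30,120):
        q=cv2.approxPolyDP(k,e,True)
        if len(q)<=4: break
    # refine: fit lines to contour pts
    q=q.reshape(-1,2).astype(float)
    p=max(cs,key=cv2.contourArea).reshape(-1,2).astype(float); L=[]
    for i in range(len(q)):
        a,b=q[i],q[(i+1)%len(q)]; n=np.linalg.norm(b-a); d=(b-a)/n
        s=(p-a)@d; o=(p-a)@np.array([-d[1],d[0]])
        z=p[(s>.12*n)&(s<.88*n)&(abs(o)<8)]
        vx,vy,x0,y0=cv2.fitLine(z.astype(np.float32),cv2.DIST_HUBER,0,.01,.01).ravel()
        L.append(np.cross([x0,y0,1],[x0+vx,y0+vy,1]))
    out=[]
    for i in range(len(L)):
        x=np.cross(L[i-1],L[i]); out.append(x[:2]/x[2])
    return np.array(out)
S=4
def up(c,roi):
    x0,y0,x1,y1=roi
    return cv2.resize(c['frame'][y0:y1,x0:x1],None,fx=S,fy=S,interpolation=cv2.INTER_CUBIC)
def topx(q,roi): return (q+.5)/S-.5+np.array(roi[:2])
def wood(im):
    hsv=cv2.cvtColor(im,cv2.COLOR_BGR2HSV)
    return cv2.inRange(hsv,(8,60,130),(28,255,255)),hsv
E
python3 - <<'E'
from m import *
T=grab('top')
for n,px in (('wood',(311,211)),('off',(271,214)),('chest',(265,130)),('chest2',(305,120))):
    h=cv2.cvtColor(T['frame'],cv2.COLOR_BGR2HSV); print(n,h[px[1],px[0]])
Sc=grab('scene'); h=cv2.cvtColor(Sc['frame'],cv2.COLOR_BGR2HSV)
for px in((230,165),(262,175),(195,200),(200,250),(190,225),(225,255)): print(px,h[px[1],px[0]])
def show(c,roi,lo,hi,fn,zs):
    im=up(c,roi); m=cv2.inRange(cv2.cvtColor(im,cv2.COLOR_BGR2HSV),lo,hi)
    q=quad(m); p=topx(q,roi)
    for a in q: cv2.circle(im,tuple(int(round(v)) for v in a),3,(0,0,255),-1)
    cv2.imwrite('pics/'+fn,im)
    for a in p: print(fn,a.round(1),[ray(c,*a,z)[:2].round(4).tolist() for z in zs])
show(T,(293,180,332,240),(8,60,110),(28,255,255),'w1.png',(0.003,.033))
show(T,(250,180,292,245),(8,60,110),(28,255,255),'o1.png',(0.022,))
show(Sc,(212,145,247,187),(8,60,110),(28,255,255),'w2.png',(0.003,.033))
show(T,(232,65,338,170),(3,110,100),(20,255,255),'c1.png',(0.12,))
show(Sc,(170,185,262,275),(3,110,100),(20,255,255),'c2.png',(0.12,))
E
```

```text
wood [ 18 100 191]
off [ 17 101 209]
chest [ 13 151 167]
chest2 [ 13 154 104]
(230, 165) [ 16  97 221]
(262, 175) [ 18  95 229]
(195, 200) [ 12 143 180]
(200, 250) [ 12 145 157]
(190, 225) [ 12 125  94]
(225, 255) [ 11 130  94]
w1.png [318.7 191.8] [[0.5297, -0.2372], [0.5266, -0.2318]]
w1.png [325.2 228.3] [[0.4121, -0.2542], [0.4119, -0.2484]]
w1.png [301.1 230.2] [[0.4071, -0.1772], [0.4071, -0.1733]]
w1.png [297.5 193.4] [[0.5251, -0.1688], [0.5222, -0.1651]]
o1.png [279.2 194.6] [[0.5201, -0.1079]]
o1.png [284.2 231.7] [[0.4031, -0.1216]]
o1.png [262.  234.7] [[0.3943, -0.0514]]
o1.png [257.1 197.4] [[0.5122, -0.0377]]
w2.png [225.9 149.5] [[0.3881, -0.255], [0.4098, -0.243]]
w2.png [244.2 154.3] [[0.3833, -0.1785], [0.4051, -0.1686]]
w2.png [232.5 183. ] [[0.5248, -0.166], [0.5427, -0.1564]]
w2.png [214.9 178.1] [[0.5292, -0.2361], [0.547, -0.2245]]
c1.png [290.1  72. ] [[0.8831, -0.1411]]
c1.png [331.9 120.2] [[0.732, -0.2621]]
c1.png [274.8 164.5] [[0.5999, -0.0894]]
c1.png [234.6 113.5] [[0.7556, 0.0276]]
c2.png [240.3 189.4] [[0.6084, -0.0944]]
c2.png [256.5 242.3] [[0.7633, 0.0247]]
c2.png [188.  259.5] [[0.8876, -0.1393]]
c2.png [178.1 203.2] [[0.7307, -0.2578]]
```

```bash
cat >> h.py <<'E'
from scipy.spatial.transform import Rotation as Ro
def delta(p,yaw,o=None):
    o=o or env.get_obs(); R=Ro.from_euler('xyz',o['tool_rot'],degrees=True)
    Rt=Ro.from_euler('xyz',[180,0,yaw],degrees=True)
    print('d',R.inv().apply(np.array(p)-o['tool_pos']).round(4).tolist(),'rv',(R.inv()*Rt).as_rotvec(degrees=True).round(2).tolist())
E
python3 - <<'E'
from m import *
T=env.read_camera('top')
for n,u,v,z in(('mug',340,158,.08),('handle',316,162,.04),('pot',285,104,.195),('can',233,157,.13),('purple',352,252,.03),('purplepot',198,213,.08)): print(n,ray(T,u,v,z).round(3))
delta([.45,.35,.22],90); delta([.52,0,.22],45); delta([.467,-.205,.12],3)
E
```

```text
mug [ 0.625 -0.292  0.08 ]
handle [ 0.621 -0.225  0.04 ]
pot [ 0.757 -0.116  0.195]
can [0.622 0.033 0.13 ]
purple [ 0.338 -0.33   0.03 ]
purplepot [0.462 0.141 0.08 ]
d [-0.2842, -0.1556, 0.0022] rv [-0.04, 0.03, 67.78]
d [-0.4813, -0.4531, 0.0025] rv [-0.03, 0.05, 112.78]
d [-0.5098, -0.6629, 0.1027] rv [-0.01, 0.07, 154.78]
```

servo_tool --increments '[[[-0.284,-0.156,0,0,0,68,1],[-0.284,-0.156,0,0,0,68,1],[-0.284,-0.156,0,0,0,68,1],[-0.284,-0.156,0,0,0,68,1],[-0.284,-0.156,0,0,0,68,1],[-0.284,-0.156,0,0,0,68,1],[-0.284,-0.156,0,0,0,68,1],[-0.481,-0.453,0,0,0,113,1],[-0.481,-0.453,0,0,0,113,1],[-0.481,-0.453,0,0,0,113,1],[-0.481,-0.453,0,0,0,113,1],[-0.481,-0.453,0,0,0,113,1],[-0.481,-0.453,0,0,0,113,1],[-0.481,-0.453,0,0,0,113,1],[-0.481,-0.453,0,0,0,113,1],[-0.481,-0.453,0,0,0,113,1]]]'

```text
time_s: 1.85
tool_pos: [0.5199, -0.0016, 0.2227]
tool_rot: [180.0, -0.0, 44.5]
force: [0.4, 0.4, -0.5]
grip_width: 0.0874
```

```bash
python3 - <<'E'
from h import *
delta([.462,-.206,.12],3)
E
```

```text
d [-0.1846, 0.1051, 0.1026] rv [-0.0, -0.02, 41.53]
```

servo_tool --increments '[[[-0.185,0.105,0.05,0,0,41.5,1],[-0.185,0.105,0.05,0,0,41.5,1],[-0.185,0.105,0.05,0,0,41.5,1],[-0.185,0.105,0.05,0,0,41.5,1],[-0.185,0.105,0.05,0,0,41.5,1],[-0.185,0.105,0.1,0,0,41.5,1],[-0.185,0.105,0.1,0,0,41.5,1],[-0.185,0.105,0.1,0,0,41.5,1],[-0.185,0.105,0.1,0,0,41.5,1]]]'

```text
time_s: 2.75
tool_pos: [0.4642, -0.2033, 0.1241]
tool_rot: [180.0, -0.1, 3.4]
force: [-0.3, 0.4, -0.2]
grip_width: 0.0867
```

```bash
python3 - <<'E'
from h import *
c=grab('scene'); a=c['frame'][90:290,130:330]; cv2.imwrite('pics/s1.png',cv2.resize(a,(600,600),interpolation=cv2.INTER_CUBIC))
E
```

```text
(no output)
```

View pics/s1.png

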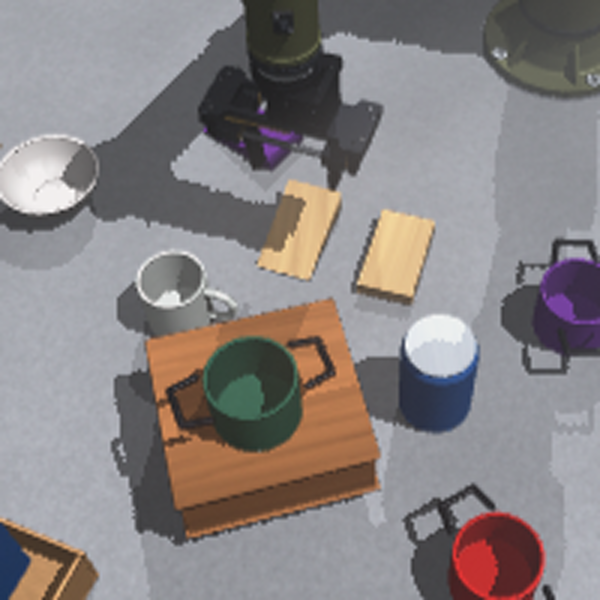

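servo_tool --increments '[[[0,0,0.03,0,0,0,1],[0,0,0.06,0,0,0,1],[0,0,0.08,0,0,0,1],[0,0,0.09,0,0,0,1],[0,0,0.1,0,0,0,1],[0,0,0.106,0,0,0,1],[0,0,0.112,0,0,0,1],[0,0,0.112,0,0,0,1]]]'

```text
time_s: 3.6
tool_pos: [0.4625, -0.2042, 0.0104]
tool_rot: [-180.0, 0.0, 3.3]
force: [0.5, 0.3, -0.0]
grip_width: 0.0867
```

```bash
python3 - <<'E'
from h import *
c=grab('scene'); a=c['frame'][110:210,190:290]; cv2.imwrite('pics/s2.png',cv2.resize(a,(600,600),interpolation=cv2.INTER_CUBIC))
o=env.get_obs(); print(o['tool_pos'],o['tool_rot'],o['force'])
E
```

```text
[ 0.46265535 -0.20442758  0.01073374] [-1.79998826e+02 -1.69476372e-02  3.27498944e+00] [-0.20137135  0.08070787  0.50057083]
```

View pics/s2.png

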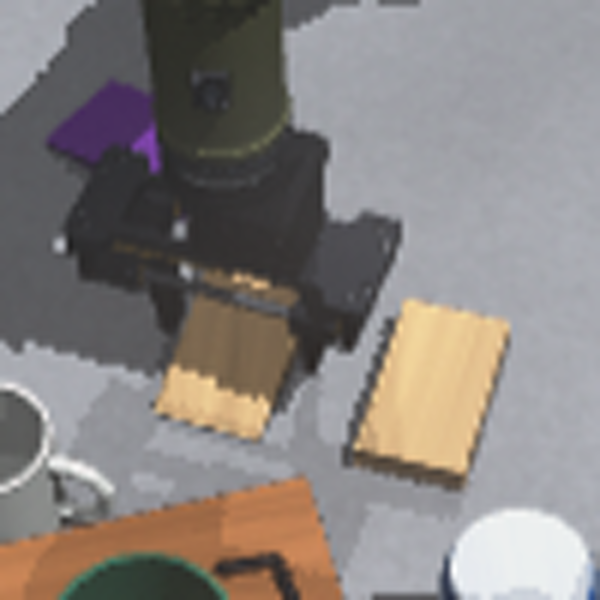

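servo_tool --increments '[[[0,0,0,0,0,0,0.66],[0,0,0,0,0,0,0.66],[0,0,0,0,0,0,0.66],[0,0,0,0,0,0,0.66],[0,0,0,0,0,0,0.66]]]' --squeeze 3

```text
time_s: 4.15
tool_pos: [0.4627, -0.2047, 0.0108]
tool_rot: [180.0, -0.0, 3.3]
force: [-0.4, -0.6, 1.0]
grip_width: 0.0727
```

servo_tool --increments '[[[0,0,0,0,0,-3,0.66],[0,0,0,0,0,-6,0.66],[0,0,0,0,0,-9,0.66],[0,0,0,0,0,-12,0.66],[0,0,0,0,0,-15,0.66],[0,0,0,0,0,-18,0.66],[0,0,0,0,0,-21,0.66],[0,0,0,0,0,-24,0.66],[0,0,0,0,0,-27,0.66],[0,0,0,0,0,-30,0.66],[0,0,0,0,0,-33,0.66],[0,0,0,0,0,-34,0.66],[0,0,0,0,0,-34,0.66]]]'

```text
time_s: 5.45
tool_pos: [0.4624, -0.2043, 0.0105]
tool_rot: [-180.0, -0.0, 37.3]
force: [-0.3, -0.4, -0.8]
grip_width: 0.0724
```

```bash
python3 - <<'E'
from h import *
c=grab('scene'); a=c['frame'][110:210,190:290]; cv2.imwrite('pics/s3.png',cv2.resize(a,(600,600),interpolation=cv2.INTER_CUBIC))
o=env.get_obs(); print(o['tool_pos'],o['tool_rot'],o['force'],o['grip_width'])
E
```

```text
[ 0.46239636 -0.20427519  0.01052544] [-1.79986717e+02 -3.45233793e-03  3.72295796e+01] [ 0.34883978 -0.6573422   0.8246578 ] 0.07202268781334344
```

View pics/s3.png

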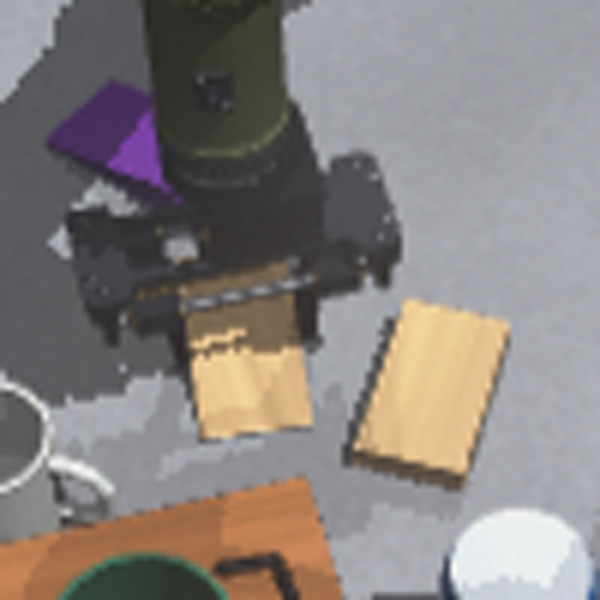

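servo_tool --increments '[[[0,0,0,0,0,0,1],[0,0,0,0,0,0,1],[0,0,0,0,0,0,1],[0,0,0,0,0,0,1],[0,0,-0.02,0,0,0,1],[0,0,-0.06,0,0,0,1],[0,0,-0.1,0,0,0,1],[-0.05,0,-0.1,0,0,0,0],[-0.085,0,-0.1,0,0,0,0],[-0.085,0,-0.1,0,0,0,0],[-0.085,0,-0.1,0,0,0,0],[-0.085,0,-0.1,0,0,0,0]]]'

```text
time_s: 6.7
tool_pos: [0.3956, -0.2551, 0.1105]
tool_rot: [180.0, -0.0, 37.3]
force: [-0.1, 0.0, 0.9]
grip_width: 0.0549
```

```bash
python3 - <<'E'
from m import *
o=env.get_obs(); print(o['tool_pos'],o['tool_rot'],o['force'],o['grip_width'])
c=grab('scene'); a=c['frame'][110:210,190:290]; cv2.imwrite('pics/s4.png',cv2.resize(a,(600,600),interpolation=cv2.INTER_CUBIC))
c=grab('top'); a=c['frame'][140:260,250:370]; cv2.imwrite('pics/t4.png',cv2.resize(a,(600,600),interpolation=cv2.INTER_CUBIC))
E
```

```text
[ 0.39559185 -0.25513936  0.1105399 ] [ 1.79994662e+02 -2.66907996e-02  3.73423837e+01] [-0.10310604  0.04361931  0.87106766] 0.05493007916848244
```

View pics/s4.png

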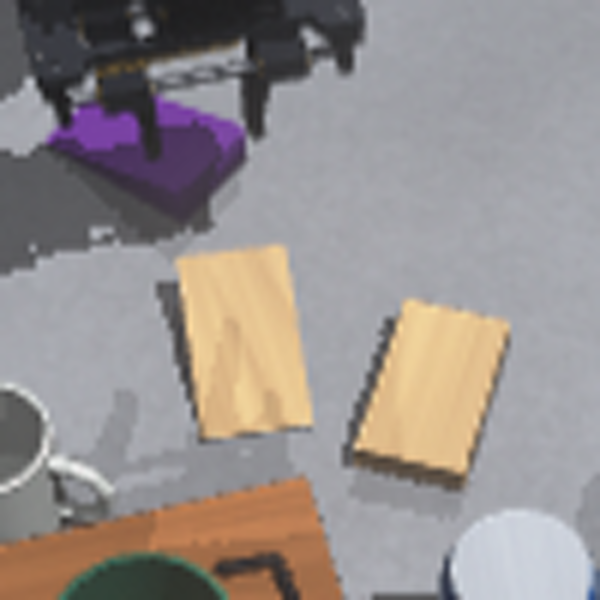

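View pics/t4.png

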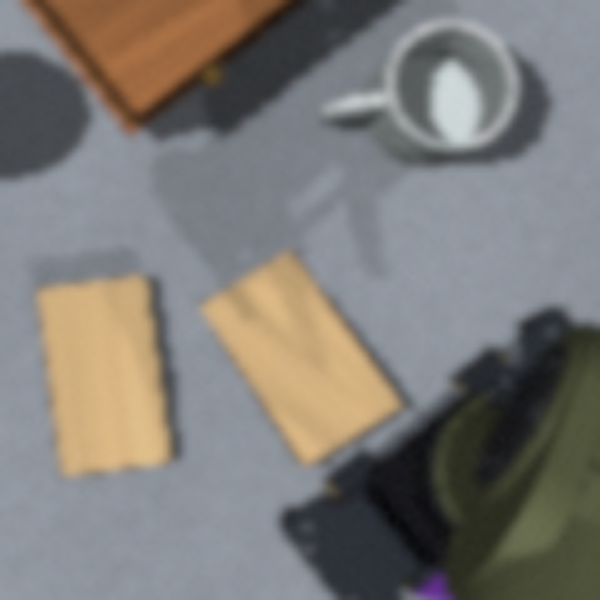

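```bash
cat > w.py <<'E'
from m import *
def show(c,roi,lo,hi,zs):
    im=up(c,roi); m=cv2.inRange(cv2.cvtColor(im,cv2.COLOR_BGR2HSV),lo,hi)
    q=quad(m); p=topx(q,roi)
    for a in p: print(a.round(1),[ray(c,*a,z)[:2].round(4).tolist() for z in zs])
E
python3 - <<'E'
from w import *
show(env.read_camera('scene'),(216,147,246,186),(8,60,110),(28,255,255),(.003,.033))
show(env.read_camera('top'),(287,187,336,236),(8,60,110),(28,255,255),(.003,.033))
E
```

```text
[236.9 150.5] [[0.3765, -0.2129], [0.3985, -0.202]]
[241.5 180. ] [[0.5, -0.1401], [0.5185, -0.1312]]
[222.9 182.9] [[0.5378, -0.1992], [0.5553, -0.1886]]
[218.9 152.7] [[0.4134, -0.2737], [0.4343, -0.2611]]
[307.5 189.7] [[0.537, -0.2012], [0.5337, -0.1966]]
[330.8 220.5] [[0.4369, -0.2733], [0.4361, -0.2669]]
[310.6 233.3] [[0.397, -0.2073], [0.3972, -0.2026]]
[289.6 200.8] [[0.5015, -0.1428], [0.4991, -0.1397]]
```

```bash
python3 - <<'E'
from h import *
delta([.396,-.246,.11],32)
delta([.396,-.246,.014],32)
E
```

```text
d [0.0061, -0.007, 0.0004] rv [-0.01, 0.03, 5.37]
d [0.0061, -0.0069, 0.0964] rv [-0.01, 0.03, 5.37]
```

servo_tool --increments '[[[0.006,-0.007,0,0,0,5.4,0],[0.006,-0.007,0,0,0,5.4,0],[0.006,-0.007,0.04,0,0,5.4,0],[0.006,-0.007,0.07,0,0,5.4,0],[0.006,-0.007,0.085,0,0,5.4,0],[0.006,-0.007,0.096,0,0,5.4,0],[0.006,-0.007,0.096,0,0,5.4,0],[0.006,-0.007,0.096,0,0,5.4,0]]]'

```text
time_s: 7.7
tool_pos: [0.3959, -0.247, 0.015]
tool_rot: [180.0, -0.0, 31.9]
force: [-0.3, -0.6, 0.2]
grip_width: 0.0436
```

servo_tool --increments '[[[0.005,0,0,0,0,0,0],[0.01,0,0,0,0,0,0],[0.015,0,0,0,0,0,0],[0.02,0,0,0,0,0,0],[0.025,0,0,0,0,0,0],[0.03,0,0,0,0,0,0],[0.035,0,0,0,0,0,0],[0.04,0,0,0,0,0,0],[0.05,0,0,0,0,0,0],[0.06,0,0,0,0,0,0],[0.07,0,0,0,0,0,0],[0.08,0,0,0,0,0,0],[0.08,0,0,0,0,0,0]]]'

```text
time_s: 9.0
tool_pos: [0.4651, -0.2031, 0.0146]
tool_rot: [180.0, -0.0, 32.0]
force: [0.1, -0.7, -0.5]
grip_width: 0.0436
```

```bash
python3 - <<'E'
from w import *
o=env.get_obs(); print(o['tool_pos'],o['tool_rot'],o['force'],o['grip_width'])
c=grab('scene'); a=c['frame'][120:220,180:280]; cv2.imwrite('pics/s5.png',cv2.resize(a,(600,600),interpolation=cv2.INTER_CUBIC))
E
```

```text
[ 0.46511012 -0.20306687  0.01461386] [ 1.79971177e+02 -4.67664394e-02  3.20239548e+01] [ 0.11922813 -0.67631198 -0.47066689] 0.04364335630976864
```

View pics/s5.png

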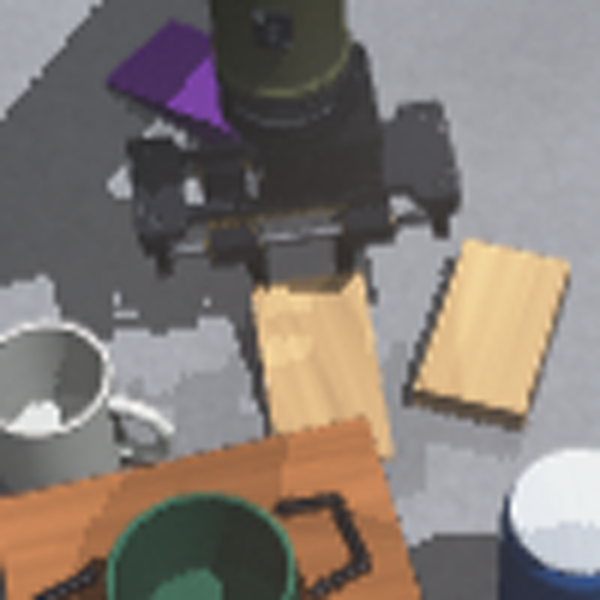

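```bash
python3 - <<'E'
from w import *
c=env.read_camera('scene')
f=lambda x,y,z: ray(c,x/6+180-.4,y/6+120-.4,z)[:2]
hl,hr=f(364,278,.033),f(252,288,.033); print('heel',hl,hr,(hl+hr)/2)
th=np.radians(32); d=np.array([np.cos(th),np.sin(th)]); n=np.array([-d[1],d[0]])
foot=np.array([.638,-.098]); hm=(hl+hr)/2; print('along',(foot-hm)@d,'lat',(foot-hm)@n, 'thin right vis',f(392,457,.006))
tcp=env.get_obs()['tool_pos'][:2]; print('tcp along',(foot-tcp)@d,'lat',(foot-tcp)@n)
e=hl-hr; print('yaw',np.degrees(np.arctan2(-e[0],e[1])))
E
```

```text
heel [ 0.46159088 -0.16061936] [ 0.49479859 -0.22185562] [ 0.47819474 -0.19123749]
along 0.18493089401339938 lat -0.005614010324875365 thin right vis [ 0.5607356  -0.10061004]
tcp along 0.20424226801796463 lat -0.0024050482084415764
yaw 28.470456522192116
```

servo_tool --increments '[[[0.007,0,0,0,0,0,0],[0.014,0,0,0,0,0,0],[0.021,0,0,0,0,0,0],[0.028,0,0,0,0,0,0],[0.035,0,0,0,0,0,0],[0.042,0,0,0,0,0,0],[0.049,0,0,0,0,0,0],[0.056,0,0,0,0,0,0],[0.06,0,0,0,0,0,0],[0.06,0,0,0,0,0,0]]]'

```text
time_s: 10.1
tool_pos: [0.515, -0.1721, 0.0146]
tool_rot: [180.0, -0.0, 31.9]
force: [-0.3, 0.1, -0.5]
grip_width: 0.0436
```

```bash
python3 - <<'E'
from w import *
c=grab('scene'); a=c['frame'][120:220,180:280]; cv2.imwrite('pics/s6.png',cv2.resize(a,(600,600),interpolation=cv2.INTER_CUBIC))
c=grab('top'); a=c['frame'][110:230,240:360]; cv2.imwrite('pics/t6.png',cv2.resize(a,(600,600),interpolation=cv2.INTER_CUBIC))
for i in range(3):
  o=env.get_obs(); print(o['tool_pos'],o['force']); env.read_camera('top')
E
```

```text
[ 0.51435134 -0.17264416  0.01456042] [ 0.64805399 -0.2676333  -0.2189522 ]
[ 0.51418183 -0.17272653  0.0145212 ] [0.34715195 0.16756791 0.65478302]
[ 0.51412596 -0.17282337  0.01456491] [-0.43519686 -0.89192978  0.11192887]
```

View pics/s6.png

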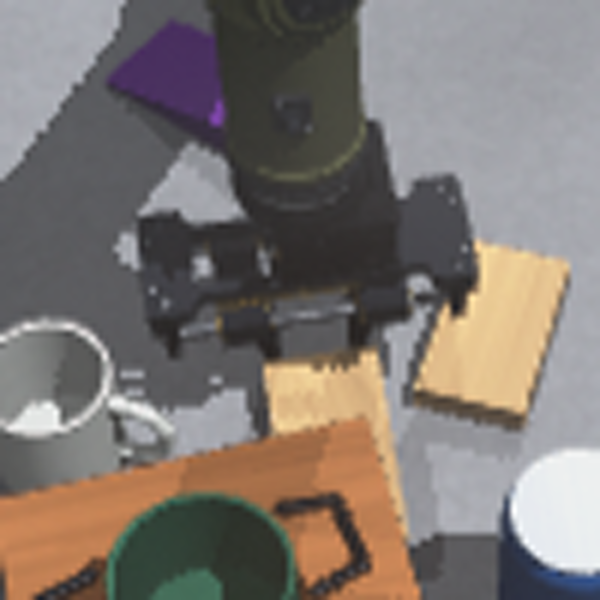

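View pics/t6.png

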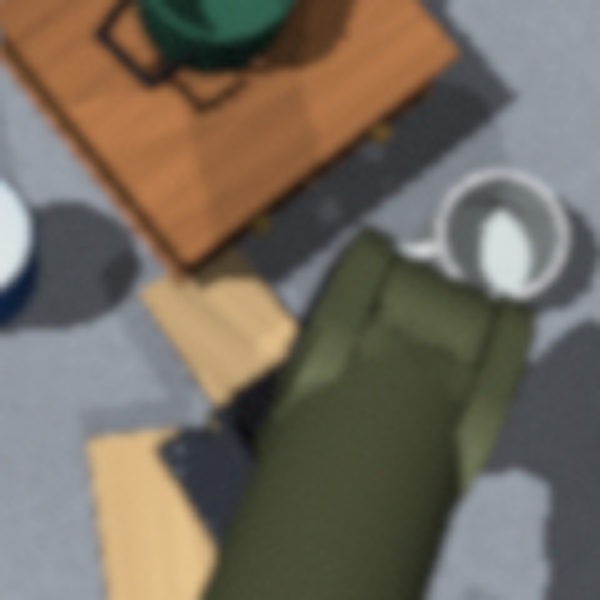

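```bash
python3 - <<'E'
from w import *
c=env.read_camera('top'); s=env.read_camera('scene')
g=lambda x,y,z: ray(c,x/5+240-.4,y/5+110-.4,z)[:2]
f=lambda x,y,z: ray(s,x/6+180-.4,y/6+120-.4,z)[:2]
foot=np.array([.638,-.098])
tl=g(143,290,.003); hl,hr=f(378,352,.033),f(264,362,.033)
print('thinleft',tl,'heel l,r',hl,hr)
e=hl-hr;print('yaw heel',np.degrees(np.arctan2(-e[0],e[1])),'yaw side',np.degrees(np.arctan2(*(tl-hl)[::-1])))
th=np.radians(31); d=np.array([np.cos(th),np.sin(th)]); n=np.array([-d[1],d[0]])
print('foot rel thin-left: along',(foot-tl)@d,'lat(centre=-.035)',(foot-tl)@n)
hm=(hl+hr)/2; print('rel heel',(foot-hm)@d,(foot-hm)@n)
# foot visible? project foot & corner
print(proj(c,[.638,-.098,.01]),proj(s,[.638,-.098,.01]))
E
```

```text
thinleft [ 0.61075531 -0.07541271] heel l,r [ 0.50988707 -0.13062434] [ 0.54259486 -0.19169451]
yaw heel 28.172485318926896 yaw side 28.694706503232844
foot rel thin-left: along 0.011719941942220624 lat(centre=-.035) -0.03339314295641634
rel heel 0.12832569597795845 -0.003421965237652695
[275.11627246 158.86897162] [237.02831003 212.77932979]
```

servo_tool --increments '[[[0.003,0,0,0,0,0,0],[0.006,0,0,0,0,0,0],[0.009,0,0,0,0,0,0],[0.012,0,0,0,0,0,0],[0.012,0,0,0,0,0,0]]]'

```text
time_s: 10.95
tool_pos: [0.5251, -0.1659, 0.0146]
tool_rot: [180.0, -0.0, 31.9]
force: [0.5, 0.3, -0.0]
grip_width: 0.0438
```

servo_tool --increments '[[[0.002,0,0,0,0,0,0],[0.004,0,0,0,0,0,0],[0.004,0,0,0,0,0,0]]]'

```text
time_s: 11.25
tool_pos: [0.5282, -0.1639, 0.0146]
tool_rot: [180.0, -0.0, 31.9]
force: [-0.0, -0.5, -0.1]
grip_width: 0.0436
```

servo_tool --increments '[[[0.002,0,0,0,0,0,0],[0.004,0,0,0,0,0,0],[0.004,0,0,0,0,0,0]]]'

```text
time_s: 11.55
tool_pos: [0.5316, -0.1618, 0.0146]
tool_rot: [180.0, -0.0, 31.9]
force: [1.7, 0.3, -0.3]
grip_width: 0.0436
```

servo_tool --increments '[[[0.0015,0,0,0,0,0,0],[0.003,0,0,0,0,0,0]]]'

```text
time_s: 11.75
tool_pos: [0.5337, -0.1606, 0.0146]
tool_rot: [-180.0, 0.0, 31.9]
force: [-1.3, -0.2, 0.1]
grip_width: 0.0434
```

servo_tool --increments '[[[0.0015,0,0,0,0,0,0],[0.003,0,0,0,0,0,0]]]'

```text
time_s: 11.95
tool_pos: [0.5364, -0.1589, 0.0146]
tool_rot: [-180.0, -0.0, 31.9]
force: [-1.3, 0.1, 0.3]
grip_width: 0.0436
```

servo_tool --increments '[[[0.0015,0,0,0,0,0,0],[0.003,0,0,0,0,0,0]]]'

```text
time_s: 12.15
tool_pos: [0.539, -0.1573, 0.0145]
tool_rot: [-180.0, -0.0, 31.9]
force: [0.4, -0.7, 0.9]
grip_width: 0.0438
```

servo_tool --increments '[[[0.001,0,0,0,0,0,0],[0.002,0,0,0,0,0,0]]]'

```text
time_s: 12.35
tool_pos: [0.5406, -0.1563, 0.0146]
tool_rot: [-180.0, -0.0, 31.9]
force: [-0.9, -1.0, 0.2]
grip_width: 0.0431
```

servo_tool --increments '[[[0.001,0,0,0,0,0,0],[0.002,0,0,0,0,0,0]]]'

```text
time_s: 12.55
tool_pos: [0.5423, -0.1553, 0.0146]
tool_rot: [-180.0, 0.0, 31.9]
force: [-1.7, -1.7, 0.9]
grip_width: 0.0436
```

servo_tool --increments '[[[0.001,0,0,0,0,0,0],[0.002,0,0,0,0,0,0]]]'

```text
time_s: 12.75
tool_pos: [0.5429, -0.1549, 0.0145]
tool_rot: [-180.0, 0.1, 31.9]
force: [-5.0, -2.6, 4.1]
grip_width: 0.0435
```

servo_tool --increments '[[[0.001,0,0,0,0,0,0],[0.002,0,0,0,0,0,0]]]'

```text
time_s: 12.95
tool_pos: [0.5433, -0.1548, 0.0145]
tool_rot: [-179.9, 0.2, 31.8]
force: [-8.9, -3.5, 6.4]
grip_width: 0.0434
```

```bash
python3 - <<'E'
from w import *
show(env.read_camera('scene'),(170,185,262,275),(3,110,100),(20,255,255),(.12,))
o=env.get_obs(); print(o['tool_pos'],o['force'])
E
```

```text
[241.1 188.7] [[0.6047, -0.093]]
[256.1 242.5] [[0.7645, 0.0239]]
[188.  259.5] [[0.8878, -0.1392]]
[178.  203.4] [[0.7316, -0.2574]]
[ 0.54331379 -0.15476182  0.01445073] [-7.60077745 -3.05544109  5.56449175]
```

servo_tool --increments '[[[-0.003,0,0,0,0,0,0],[-0.01,0,0,0,0,0,0],[-0.02,0,0,0,0,0,0],[-0.03,0,0,0,0,0,0],[-0.03,0,-0.04,0,0,0,0],[-0.03,0,-0.08,0,0,0,0],[-0.03,0,-0.12,0,0,0,-0.5],[-0.03,0,-0.16,0,0,0,-1],[-0.03,0,-0.18,0,0,0,-1],[-0.03,0,-0.18,0,0,0,-1]]]'

```text
time_s: 14.0
tool_pos: [0.5218, -0.17, 0.1981]
tool_rot: [179.8, -0.4, 31.8]
force: [-0.7, -0.6, -0.5]
grip_width: 0.0188
```

```bash
python3 - <<'E'
from w import *
c=grab('scene'); a=c['frame'][130:250,170:290]; cv2.imwrite('pics/s7.png',cv2.resize(a,(600,600),interpolation=cv2.INTER_CUBIC))
show(c,(170,185,262,275),(3,110,100),(20,255,255),(.12,))
c=grab('top'); a=c['frame'][90:210,230:350]; cv2.imwrite('pics/t7.png',cv2.resize(a,(600,600),interpolation=cv2.INTER_CUBIC))
o=env.get_obs(); print(o['tool_pos'],o['force'],o['grip_width'],o['time_s'])
E
```

```text
[240.9 188.9] [[0.6056, -0.0935]]
[256.2 242.5] [[0.7642, 0.0242]]
[188.  259.5] [[0.8878, -0.1393]]
[178.1 203.5] [[0.7318, -0.2572]]
[ 0.51972446 -0.16909789  0.1942857 ] [ 0.01953693  0.21348018 -0.24341337] 0.01130155762319302 14.1
```

View pics/s7.png

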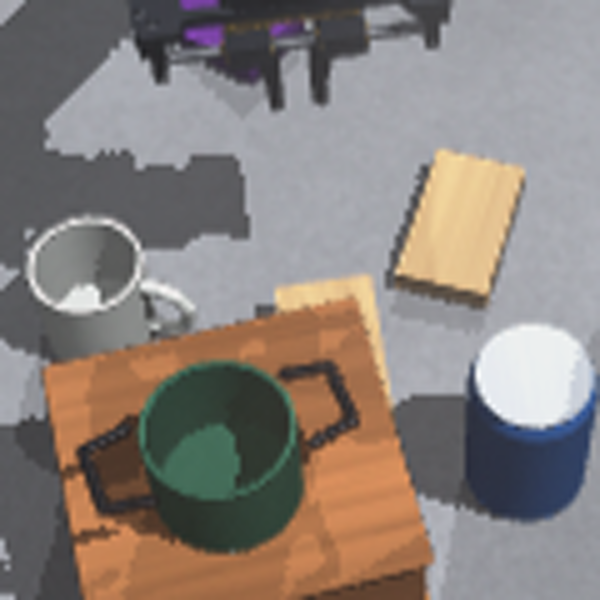

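View pics/t7.png

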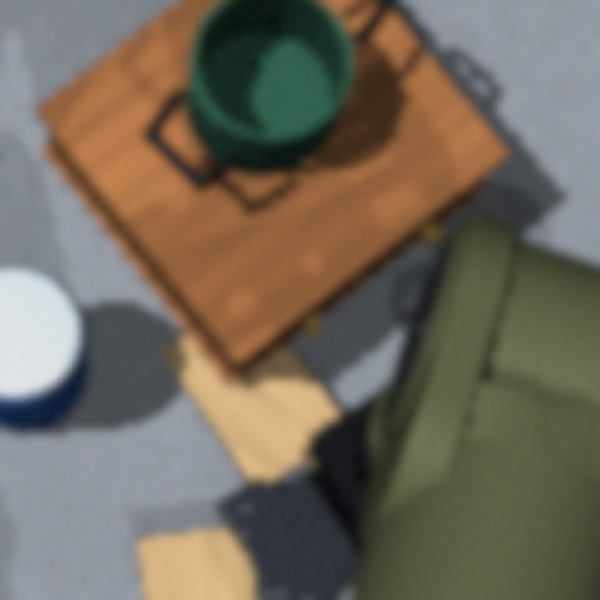

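```bash
python3 - <<'E'
from w import *
delta([.636,-.097,.2],10)
delta([.636,-.097,.13],10)
E
```

```text
d [0.1368, 0.0002, -0.0056] rv [-0.03, -0.04, 21.87]
d [0.1368, 0.0002, 0.0644] rv [-0.03, -0.04, 21.87]
```

servo_tool --increments '[[[0.03,0,-0.006,0,0,7,-1],[0.06,0,-0.006,0,0,14,-1],[0.1,0,-0.006,0,0,22,-1],[0.137,0,-0.006,0,0,22,-1],[0.137,0,0.02,0,0,22,-1],[0.137,0,0.045,0,0,22,-1],[0.137,0,0.06,0,0,22,-1],[0.137,0,0.06,0,0,22,-1],[0.137,0,0.06,0,0,22,-1]]]'

```text
time_s: 15.0
tool_pos: [0.6362, -0.097, 0.1344]
tool_rot: [-180.0, 0.0, 9.8]
force: [0.3, -0.1, 0.4]
grip_width: 0.0004
```

```bash
python3 - <<'E'
from w import *
c=grab('scene'); a=c['frame'][130:270,150:290]; cv2.imwrite('pics/s8.png',cv2.resize(a,(600,600),interpolation=cv2.INTER_CUBIC))
o=env.get_obs(); print(o['tool_pos'],o['tool_rot'],o['force'],o['grip_width'],o['time_s'])
E
```

```text
[ 0.63687672 -0.09714502  0.13538873] [ 1.79982215e+02 -6.98198346e-02  9.84755194e+00] [-0.07038538 -0.56541915  0.95841512] 0.00027684847272071024 15.05
```

View pics/s8.png

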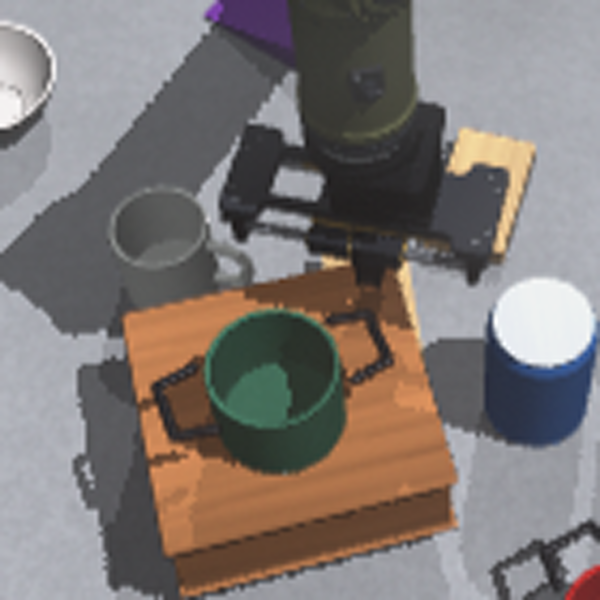

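Fingers are closed above the near corner, clear of the pot. Now I'll lower in small steps.

servo_tool --increments '[[[0,0,0.004,0,0,0,-1],[0,0,0.008,0,0,0,-1],[0,0,0.011,0,0,0,-1],[0,0,0.013,0,0,0,-1],[0,0,0.013,0,0,0,-1]]]'

```text
time_s: 15.55
tool_pos: [0.6363, -0.0965, 0.1212]
tool_rot: [-180.0, 0.0, 9.9]
force: [-0.3, -0.8, -0.1]
grip_width: 0.0005
```

servo_tool --increments '[[[0,0,0.001,0,0,0,-1],[0,0,0.002,0,0,0,-1],[0,0,0.002,0,0,0,-1]]]'

```text
time_s: 15.85
tool_pos: [0.6367, -0.0966, 0.1205]
tool_rot: [-180.0, -0.0, 9.9]
force: [-2.2, 0.6, 5.4]
grip_width: 0.0007
```

servo_tool --increments '[[[0,0,0.001,0,0,0,-1],[0,0,0.001,0,0,0,-1]]]'

```text
time_s: 16.05
tool_pos: [0.6367, -0.0966, 0.1205]
tool_rot: [-180.0, -0.1, 9.9]
force: [-3.9, 0.9, 9.2]
grip_width: 0.0002
```

servo_tool --increments '[[[0,0,0.001,0,0,0,-1],[0,0,0.001,0,0,0,-1],[0,0,0.001,0,0,0,-1],[0,0,0.001,0,0,0,-1],[0,0,0.001,0,0,0,-1],[0,0,0.001,0,0,0,-1]]]'

```text
time_s: 16.65
tool_pos: [0.6367, -0.0966, 0.1204]
tool_rot: [-179.9, -0.1, 9.9]
force: [-6.0, 1.2, 15.1]
grip_width: 0.0007
```

```bash
python3 - <<'E'
from w import *
c=grab('scene'); a=c['frame'][130:270,150:290]; cv2.imwrite('pics/s9.png',cv2.resize(a,(600,600),interpolation=cv2.INTER_CUBIC))
o=env.get_obs(); print(o['tool_pos'],o['force'],o['time_s'])
E
```

```text
[ 0.63670104 -0.0966338   0.12037829] [-5.55970114  0.78819353 14.66665966] 16.7
```

servo_tool --increments '[[[0,0,-0.004,0,0,0,-1],[0,0,-0.02,0,0,0,-1],[0,0,-0.05,0,0,0,-1],[0,0,-0.09,0,0,0,-1],[0,0,-0.13,0,0,0,-1],[-0.05,0,-0.15,0,0,0,-1],[-0.1,0,-0.15,0,0,0,-1],[-0.15,0,-0.15,0,0,0,-1],[-0.17,0.05,-0.15,0,0,0,-1],[-0.17,0.1,-0.15,0,0,0,-1],[-0.17,0.15,-0.15,0,0,0,-1],[-0.17,0.15,-0.15,0,0,0,-1],[-0.17,0.15,-0.15,0,0,0,-1]]]'

```text
time_s: 18.0
tool_pos: [0.4942, -0.2754, 0.2678]
tool_rot: [179.9, 0.0, 9.6]
force: [0.0, 1.2, 1.0]
grip_width: 0.0002
```

```bash
python3 - <<'E'
from w import *
c=grab('scene'); a=c['frame'][130:270,150:290]; cv2.imwrite('pics/s10.png',cv2.resize(a,(600,600),interpolation=cv2.INTER_CUBIC))
show(c,(170,185,262,275),(3,110,100),(20,255,255),(.12,))
c=grab('top'); a=c['frame'][60:240,190:370]; cv2.imwrite('pics/t10.png',cv2.resize(a,(600,600),interpolation=cv2.INTER_CUBIC))
E
```

```text
[240.9 188.7] [[0.6051, -0.0935]]
[256.1 242.5] [[0.7644, 0.024]]
[188.1 259.5] [[0.8876, -0.1391]]
[178.1 203.5] [[0.7319, -0.257]]
```

View pics/s10.png

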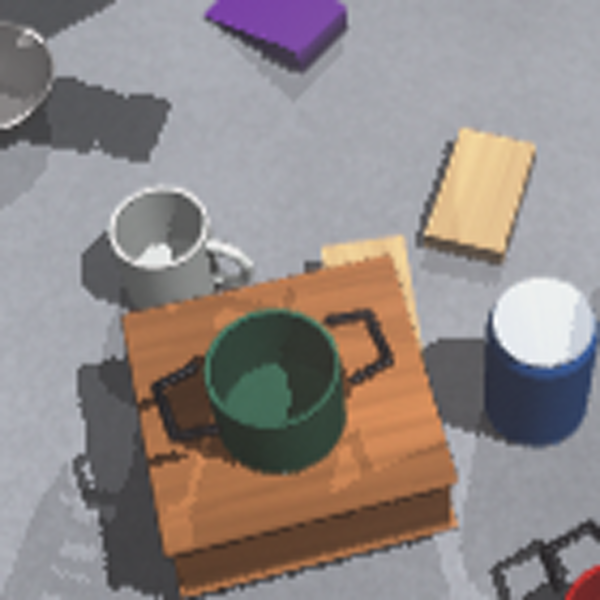

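View pics/t10.png

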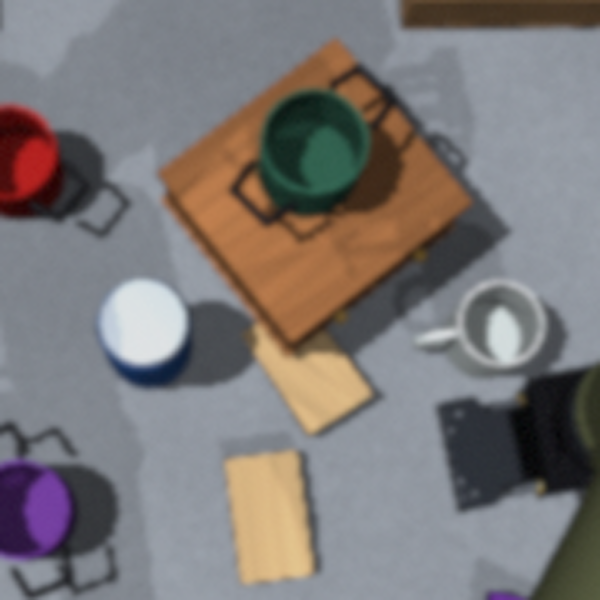

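```bash
python3 - <<'E'
from h import *
o=env.get_obs(); print(o['time_s'],o['joint_velocities'].round(2))
print(env.sign_off())
E
```

```text
18.1 [-0.91 -0.65 -0.69  0.51  0.01 -0.09  0.25]
the job is handed in; nothing more can be done
None
```

The wedge is now under the short foot, the chest held steady when pressed, and I handed the job in at about 18 s. The hand-in reports no verdict.

**What I did:** I set the fingers either side of the wedge and turned it about 30° on the table so its thin edge faced the short foot. The fingers sat about 2 mm wider than the wedge, and it was never lifted. I then pushed it straight in by its heel until the push rose to about 9.5 N, and backed off. With closed fingertips I pressed on the top above that foot, then moved clear.

**Last checks:**
- **Steadiness:** at about 15 N the top gave only about 0.1 mm.
- **Level:** the fingertips met the top at 120.5 mm, so the chest was not visibly jacked up.
- **Other goods:** the last pictures show the pot standing, and the offcut, mug and can where they were. The candlestick, bowl and weight were not in the final close-ups or fully in view; the arm stayed away from them.

**Disagreement:** the near-corner estimate in the scene camera differed by about 3 mm from the start (0.6 px sideways, 0.7 px up). The other three corners agreed within about 1.5 mm. I put this down to the light wedge now sitting behind that edge in the colour mask, but did not confirm it.

**Not measured:** I did not measure the remaining contact force between wedge and foot.

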